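# Point out two reagents for the stock log

## Task

Log the two reagents for the overhead stock camera: point straight down at the blue bottle with the fingertips two or three centimetres above the middle of its cap and stay there for at least two seconds, then point in the same way at the jar with the black cap. After that, press the green button on the grey logging box fully down with the fingertips, let it spring up and move clear. Pick nothing up, and touch none of the containers or small things standing about.

Things in the scene. Friction and masses are not known exactly. Their poses are not given: they have to be found in the camera images.
- blue_bottle: solid blue plastic bottle, blue cap 62 mm across, 81 mm wide, 142 mm high. Stands loose and upright; origin at the centre of its underside, z up
- black_cap_jar: grey-white jar with a wide black screw cap about 80 mm across, 86 mm wide, 160 mm high. Stands loose and upright; origin at the centre of its underside, z up
- blue_cap_jar: grey jar with a blue cap, 60 mm wide, 149 mm high; leave alone. Stands loose and upright; origin at the centre of its underside, z up
- collar_bottle: grey bottle with a narrow pale cap and, below the cap, a collar that is black at the side and red on top, 73 mm wide, 172 mm high; leave alone. Stands loose and upright; origin at the centre of its underside, z up
- blue_bottle_top (a point): centre of the top of the blue bottle's cap, 142 mm above the bench; z up
- black_cap_jar_top (a point): centre of the top of the black cap jar's cap, 160 mm above the bench; z up
- station: grey logging box with a dark screen on its front, fixed to the bench, 92 x 112 x 84 mm; origin at the centre of its underside, front faces -x; carries the green button in the middle of its top
- log_button_top (a point): centre of the top face of the round green push button (34 mm across) on the box, 106 mm above the bench when up; it is pressed straight down
- log_button (a joint): how far the button is down, m: 0 up, 0.006 fully down; springs back by itself, about 5 N holds it fully down; it registers from 0.004
- small_vial: small white-capped plastic bottle, 37 mm wide, 85 mm high, loose; origin under its centre; leave alone
- black_stopper: black rubber stopper, 31 mm wide, 26 mm high, loose; origin under its centre; leave alone
- spare_cap: spare blue screw cap lying on the bench, 53 mm wide, 26 mm high, loose; origin under its centre; leave alone
- steel_tweezers: steel tweezers lying flat, 129 mm long along x, 16 mm wide, 9 mm high, loose; origin under its centre; leave alone
There are look-alikes about, which are no part of the job. What is shaped like the black_cap_jar but orange is not meant.

How it is judged:
On the way, in this order (a step that is already met when the one before it is completed fails the run):
1. the fingers point at the blue bottle from above for 2 s: grasp point within 30 mm sideways of the centre of the cap and 20 to 80 mm above its top (horizontal distance between the grasp point and blue_bottle_top below 0.03 m and z of the grasp point in the frame of blue_bottle_top between 0.02 and 0.08 m), for 2 s.
2. then they point at the black-capped jar from above for 2 s: grasp point within 30 mm sideways of the centre of the cap and 20 to 80 mm above its top (horizontal distance between the grasp point and black_cap_jar_top below 0.03 m and z of the grasp point in the frame of black_cap_jar_top between 0.02 and 0.08 m), for 2 s.
3. then the green button is pressed down (4 mm or more) with the fingers (value of joint log_button above 0.004 m and contact force between the fingers and station above 0.5 N), for 0.04 s.
At the end, for the whole second after the job is handed in: The button is up again (under 1.5 mm down); the four containers stand upright (tilt under 0.1 rad), at rest and within 10 mm of where they stood; the vial, stopper, spare cap and tweezers lie within 15 mm of where they were (value of joint log_button below 0.0015 m and distance of each of blue_bottle, black_cap_jar, blue_cap_jar, collar_bottle from where it was at the start of the episode below 0.01 m and angle between each of blue_bottle, black_cap_jar, blue_cap_jar, collar_bottle's own z axis and vertical below 0.1 rad and linear speed of each of blue_bottle, black_cap_jar, blue_cap_jar, collar_bottle below 0.02 m/s and distance of each of small_vial, black_stopper, spare_cap, steel_tweezers from where it was at the start of the episode below 0.015 m); the robot touches nothing.
It fails at once if a container is touched by the robot (contact force between any of the fingers, the arm and blue_bottle above 0.3 N or contact force between any of the fingers, the arm and black_cap_jar above 0.3 N or contact force between any of the fingers, the arm and blue_cap_jar above 0.3 N or contact force between any of the fingers, the arm and collar_bottle above 0.3 N).
It fails at once if a small thing lying about is touched by the robot (contact force between any of the fingers, the arm and small_vial above 0.3 N or contact force between any of the fingers, the arm and black_stopper above 0.3 N or contact force between any of the fingers, the arm and spare_cap above 0.3 N or contact force between any of the fingers, the arm and steel_tweezers above 0.3 N).
It fails at once if a container or small thing is shifted or lifted by over 20 mm (distance of any of blue_bottle, black_cap_jar, blue_cap_jar, collar_bottle, small_vial, black_stopper, spare_cap, steel_tweezers from where it was at the start of the episode above 0.02 m).
It also fails if it takes over 58 s, if anything falls off the work surface, if the arm or the gripper's body presses on something with over 40 N, if the wrist force passes 120 N, or if a joint passes its speed limit or range.

## Robot

A 6-joint arm with a two-finger parallel gripper is mounted at the origin on a cart in front of the work surface, level with it; the furniture and walls round the work are solid. World frame = base frame: x ahead of the robot, y to its left, z up, the work surface at z = 0. Lengths are in m, angles in rad, forces in N, time in s.
With the tool pointing down it reaches from about 0.375 to 0.975 m from the base axis. Payload 3.8 kg.
Tool frame: the origin (TCP) lies on the centre line of the jaws, within the pads' length; the fingertips stand 14 mm ahead of it and the grasp point (between the pads) lies 5 mm behind it; x points along the fingers, y is the direction in which the jaws open and shut, and the axes are right-handed (so a half turn about x gives the same grasp; the last joint's range is limited). The gripper opens to 85 mm and grips with 20 to 120 N. Pads are 22 mm wide; open, the fingers measure 114 mm over their backs; the gripper's body (76 mm by 85 mm) begins 54 mm behind the grasp point. The pads swing forward as they close: fully open they stand 13 mm farther back than shut.
Start: joints at [-1.245, 0.264, 1.604, -0, 1.274, -0.037], TCP at [0.24, -0.631, 0.245] pointing down, gripper open.
Joint ranges: [-2.63, 2.63], [-0.94, 2.18], [0.31, 2.57], [-1.31, 4.45], [0, 2.66], [-2.55, 2.55]. Speed limits (rad/s): [2.57, 2.57, 3.14, 3.14, 3.14, 3.14].

## Interface

Orientations are given as a rotation vector (axis times angle).
In Python, from workcell import bot gives the robot as it stands.
- The arm moves only by the shell command python3 -m creep 'ROWS' [FORCE]. ROWS is JSON, a list of rows, each an object with "grip": the finger opening in cm, from 0 to 8.54; "dp": the shift along the tool's x, y, z in cm, a list of three; "rotation": the turn, a rotation vector about the tool's x, y, z in rad, a list of three. A call has 1 to 5 rows; each row is the pose to reach, as a shift and turn from the pose commanded when the call began, along the tool's axes at that moment; what a row does not reach only later rows make up. A row lasts 1/12 s, in which the tool goes at most 41.7 mm and 7.16 degrees, less where a joint would pass 70% of its speed; a pose out of reach is approached as far as the arm can. A call with a gripper value outside its range is refused whole. The fingers move at their own pace and stop on an object; FORCE is the grip in N (left out, the last holds). Time passes only in rows, so rows that repeat a pose let the fingers close. It gives the time, the measured TCP pose, the force and the opening at its end, in the units of the state.
- bot.read_state(): the state, without advancing time (a new reading comes with each control period).
- bot.read_camera(name): name is "scene" or "top"; returns (picture, depth): 420x560x3 uint8, red, green, blue; 420x560 float32, m along the optical axis (not along the pixel's ray), 0 where there is no reading.
- bot.get_calibration(name): a dict with "fx", "fy", "cx", "cy" (pixels), "rvec" (rotation vector, rad) and "tvec" (3), from world to camera coordinates, as OpenCV has them. Camera axes: x right, y down, z forward; pixel columns grow to the right and rows downward; lengths in m; the calibration is good to about 2 mm. A picture is of the moment at which its call begins. get_calibration takes no time and is no camera call.
- bot.finish_job(): hands the job in, once; it reports no verdict.
The state is a dict: "time": time; "q": joint angles; "joint_vel": joint speeds; "joint_torque": joint torques, N m; "tool_pos": TCP position; "tcp_rot": TCP orientation; "wrist_force": force on the tool from outside, world axes, zero at the start; "torque": the same for the moment, N m; "width": opening from 0.0 (shut) to 1.0 (fully open).
Only numpy, scipy, OpenCV 4.12 (cv2) and the standard library are available. Lean on these libraries where they do the work, as an engineer would, in place of code of your own. Each camera call takes 0.05 s, during which the arm holds its last target.

## Working session

There is one attempt and no reset: what is moved stays moved. The work goes in short steps, Python scripts to look and compute and a shell command to move; the robot and the scene stay as the last step left them, time stands still between calls to the robot, and variables do not carry over. Pictures are saved under pics/ and viewed, and the job is handed in when it is done.

```bash
mkdir -p pics; ls; python3 - <<'E'
from workcell import bot
import cv2,json
import numpy as np
print(bot.read_state())
for n in("scene","top"):
    p,d=bot.read_camera(n); cv2.imwrite(f"pics/{n}0.png",p[:,:,::-1]); np.savez(f"pics/{n}0.npz",p=p,d=d)
    print(n,bot.get_calibration(n))
E
```

```text
pics
{'time': 0.0, 'q': array([-1.24489543e+00,  2.64718510e-01,  1.60542274e+00, -3.21124007e-05,
        1.27368750e+00, -3.68793203e-02]), 'joint_vel': array([ 5.45694915e-05,  3.28927959e-04, -2.40792672e-03,  5.01970279e-04,
        7.56043132e-05, -1.95496440e-03]), 'joint_torque': array([-8.51816844e-05, -5.15118599e+01, -3.67314684e+01, -2.92729128e-04,
        1.27630393e-02, -1.47911123e-05]), 'tool_pos': array([ 0.23931158, -0.63038356,  0.24395901]), 'tcp_rot': array([ 2.02413543,  0.37358773, -2.02486074]), 'wrist_force': array([-0.2079372 , -0.48193451, -0.50084243]), 'torque': array([ 0.04071862,  0.01106409, -0.03511028]), 'width': 0.999924620030737}
scene {'fx': 527.3349438544038, 'fy': 527.3349438544038, 'cx': 276.004891377784, 'cy': 203.81709602641303, 'rvec': array([ 0.74380117, -2.57201953,  1.11469112]), 'tvec': array([0.41152682, 0.33301291, 1.39211907])}
top {'fx': 514.324170032943, 'fy': 514.324170032943, 'cx': 277.0512689799546, 'cy': 215.27702616699946, 'rvec': array([ 2.08987009, -2.13112252,  0.07594785]), 'tvec': array([-0.06656288,  0.53927032,  1.42896513])}
```

View pics/scene0.png

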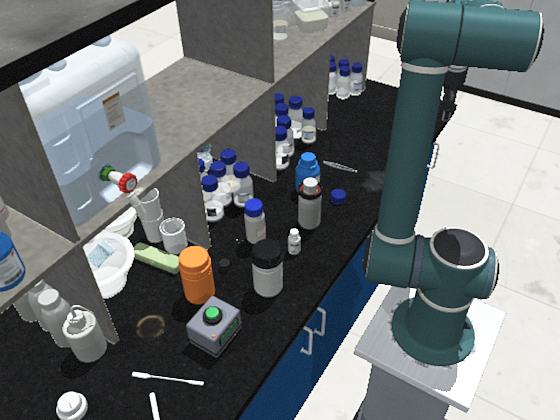

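View pics/top0.png

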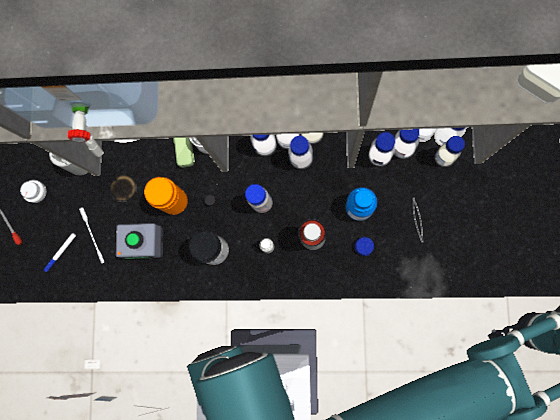

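The top view shows the blue bottle's cap at about (362,200), the black cap at (205,247), the green button at (134,239) and the orange look-alike at (165,195). In the scene view they are at (307,160), (267,252) and (213,314). A shelf with dividers runs behind them, so I'll measure that too.

```bash
cat > h.py <<'E'
import numpy as np,cv2
from workcell import bot
def cal(n):
    c=bot.get_calibration(n);R=cv2.Rodrigues(c['rvec'])[0];return c,R,np.array(c['tvec'])
def cloud(n,d):
    c,R,t=cal(n);v,u=np.mgrid[:d.shape[0],:d.shape[1]]
    P=np.stack([(u-c['cx'])/c['fx']*d,(v-c['cy'])/c['fy']*d,d],-1)
    W=(P-t)@R; W[d==0]=np.nan; return W
def ray(n,u,v,z):
    c,R,t=cal(n);r=R.T@np.array([(u-c['cx'])/c['fx'],(v-c['cy'])/c['fy'],1]);o=-R.T@t
    return o+r*(z-o[2])/r[2]
E
python3 - <<'E'
from h import *
np.set_printoptions(precision=3,suppress=True)
W={};I={}
for n in("scene","top"):
    f=np.load(f"pics/{n}0.npz");W[n]=cloud(n,f['d']);I[n]=f['p']
def top(n,u,v,r,zt,name):
    w=W[n];V,U=np.mgrid[:420,:560]
    m=(abs(U-u)<r)&(abs(V-v)<r)&(abs(w[...,2]-zt)<0.006)
    p=w[m]; 
    if len(p)<5: print(name,n,'few',w[v,u]);return
    mn,mx=p.min(0),p.max(0);(c,rad)=cv2.minEnclosingCircle(p[:,:2].astype(np.float32))
    vv,uu=np.nonzero(m)
    (cu,cv_),_=cv2.minEnclosingCircle(np.stack([uu,vv],1).astype(np.float32))
    print(name,n,len(p),'circ',np.round(c,3),round(rad,3),'med z',np.median(p[:,2]),'ray',ray(n,cu,cv_,zt))
for a in [("top",362,203,25,.142,"blue"),("scene",307,165,22,.142,"blue"),("top",207,247,28,.160,"black"),("scene",267,255,25,.160,"black"),
 ("top",134,239,14,.106,"btn"),("scene",213,314,14,.106,"btn"),("top",165,195,30,.160,"orange"),("scene",197,262,25,.16,"orange"),("top",256,195,16,.149,"bluecapjar"),("top",312,233,18,.172,"collar"),("scene",310,187,18,.172,"collar"),("top",266,245,10,.085,"vial"),("top",365,246,13,.026,"cap")]: top(*a)
w=W["top"]
for (u,v) in [(250,100),(300,125),(450,120),(300,70),(225,140),(210,120),(352,140),(370,80),(95,155),(480,140),(400,280),(300,280),(150,120),(180,130)]: print((u,v),w[v,u])
# high structures: min x by z band & y band
for n in W:
  q=W[n].reshape(-1,3);q=q[~np.isnan(q[:,0])]
  for y0 in np.arange(-.6,.8,.1):
    s=q[(q[:,1]>y0)&(q[:,1]<y0+.1)&(q[:,2]>.2)&(q[:,0]>.35)]
    if len(s): print(n,round(y0,1),[(round(z,1),round(float(np.percentile(b[:,0],1)),3)) for z in np.arange(.2,1.2,.1) for b in [s[(s[:,2]>z)&(s[:,2]<z+.1)]] if len(b)>5])
E
```

```text
blue top 250 circ [ 0.561 -0.313] 0.024 med z 0.14186297241270168 ray [ 0.561 -0.313  0.142]
blue scene 145 circ [ 0.526 -0.259] 0.091 med z 0.14332284180239133 ray [ 0.522 -0.257  0.142]
black top 647 circ [0.445 0.109] 0.039 med z 0.15999044821840014 ray [0.444 0.108 0.16 ]
black scene 508 circ [0.444 0.107] 0.04 med z 0.1615499058524315 ray [0.443 0.111 0.16 ]
btn top 120 circ [0.471 0.319] 0.022 med z 0.10619257613342742 ray [0.471 0.319 0.106]
btn scene 147 circ [0.471 0.319] 0.023 med z 0.10690995509646836 ray [0.469 0.322 0.106]
orange top 604 circ [0.593 0.23 ] 0.04 med z 0.16015044327408007 ray [0.592 0.23  0.16 ]
orange scene 524 circ [0.595 0.232] 0.041 med z 0.1613488939394872 ray [0.594 0.231 0.16 ]
bluecapjar top 284 circ [ 0.581 -0.027] 0.027 med z 0.147682436379247 ray [ 0.58  -0.028  0.149]
collar top 207 circ [ 0.474 -0.176] 0.021 med z 0.17142399650396675 ray [ 0.474 -0.176  0.172]
collar scene 125 circ [ 0.477 -0.176] 0.025 med z 0.17294962020857035 ray [ 0.475 -0.175  0.172]
vial top 58 circ [ 0.452 -0.049] 0.012 med z 0.0846449140615946 ray [ 0.452 -0.049  0.085
[... 2762 characters left out ...]
-0.0 [(np.float64(0.2), 0.678), (np.float64(0.3), 0.673), (np.float64(0.7), 0.626), (np.float64(0.8), 0.626)]
top 0.1 [(np.float64(0.3), 0.673), (np.float64(0.4), 0.696), (np.float64(0.5), 0.695), (np.float64(0.6), 0.695), (np.float64(0.7), 0.626), (np.float64(0.8), 0.626)]
top 0.2 [(np.float64(0.3), 0.672), (np.float64(0.4), 0.655), (np.float64(0.5), 0.694), (np.float64(0.6), 0.694), (np.float64(0.7), 0.626), (np.float64(0.8), 0.626)]
top 0.3 [(np.float64(0.3), 0.641), (np.float64(0.4), 0.652), (np.float64(0.5), 0.694), (np.float64(0.6), 0.694)]
top 0.4 [(np.float64(0.2), 0.678), (np.float64(0.3), 0.673), (np.float64(0.4), 0.678), (np.float64(0.5), 0.693)]
top 0.5 [(np.float64(0.3), 0.673)]
```

```bash
cat > go.py <<'E'
import sys
from h import *
s=bot.read_state();R=cv2.Rodrigues(s['tcp_rot'])[0]
np.set_printoptions(precision=2,suppress=True)
print(s['time'],s['tool_pos'].round(4),s['wrist_force'],round(s['width'],3)); 
t=np.array(eval(sys.argv[1])); print('dp cm',(R.T@(t-s['tool_pos']))*100); print(R)
E
python3 go.py '[.561,-.313,.24]'
python3 - <<'E'
from h import *
for n in("top","scene"):
    f=np.load(f"pics/{n}0.npz");w=cloud(n,f['d']);h=cv2.cvtColor(f['p'],cv2.COLOR_RGB2HSV)
    m=(h[...,0]>98)&(h[...,0]<112)&(h[...,1]>150)&(h[...,2]>60)&(abs(w[...,0]-.56)<.06)&(abs(w[...,1]+.31)<.06)&(w[...,2]>.05)
    p=w[m];t=p[abs(p[:,2]-.142)<.006]
    print(n,m.sum(),p.min(0),p.max(0),cv2.minEnclosingCircle(t[:,:2].astype(np.float32)),len(t))
E
```

```text
0.1 [ 0.24 -0.63  0.24] [-0.57  0.09  0.04] 1.001
dp cm [  0.45 -18.26 -41.34]
[[-0.    0.35 -0.93]
 [ 0.   -0.93 -0.35]
 [-1.   -0.   -0.  ]]
top 689 [ 0.52167144 -0.35109783  0.05024713] [ 0.60041892 -0.27302026  0.14826586] ((0.5614802241325378, -0.3132307827472687), 0.024127544835209846) 250
scene 517 [ 0.52309505 -0.33975559  0.05111051] [ 0.60039831 -0.27051956  0.1523637 ] ((0.5627191066741943, -0.31361764669418335), 0.026255188509821892) 125
```

```bash
python3 -m creep '[{"grip":0,"dp":[0,-0.6,-1.4],"rotation":[0,0,0]},{"grip":0,"dp":[0,-1.6,-3.6],"rotation":[0,0,0]},{"grip":0,"dp":[0,-3,-6.8],"rotation":[0,0,0]},{"grip":0,"dp":[0,-4.5,-10],"rotation":[0,0,0]},{"grip":0,"dp":[0,-6,-13.5],"rotation":[0,0,0]}]' 20; python3 go.py '[.561,-.313,.24]'
```

```text
time: 0.52
tool_pos: [0.3452, -0.5253, 0.2448]
tcp_rot: [2.025, 0.371, -2.025]
wrist_force: [1.8, 0.1, -0.2]
width: 0.298
0.5167 [ 0.35 -0.53  0.24] [ 1.77  0.1  -0.24] 0.298
dp cm [  0.49 -12.22 -27.7 ]
[[-0.    0.35 -0.94]
 [ 0.   -0.94 -0.35]
 [-1.   -0.   -0.  ]]
```

```bash
python3 -m creep '[{"grip":0,"dp":[0,-1.3,-3],"rotation":[0,0,0]},{"grip":0,"dp":[0,-2.6,-6],"rotation":[0,0,0]},{"grip":0,"dp":[0,-3.9,-9],"rotation":[0,0,0]},{"grip":0,"dp":[0,-5.2,-12],"rotation":[0,0,0]},{"grip":0,"dp":[0,-6.5,-15],"rotation":[0,0,0]}]'; python3 -m creep '[{"grip":0,"dp":[0,-1.3,-3],"rotation":[0,0,0]},{"grip":0,"dp":[0,-2.6,-6],"rotation":[0,0,0]},{"grip":0,"dp":[0,-3.9,-8.7],"rotation":[0,0,0]},{"grip":0,"dp":[0,-5,-11.2],"rotation":[0,0,0]},{"grip":0,"dp":[0,-5.7,-12.7],"rotation":[0,0,0]}]';python3 go.py '[.561,-.313,.182]'
```

```text
time: 0.93
tool_pos: [0.4628, -0.4106, 0.245]
tcp_rot: [2.024, 0.372, -2.024]
wrist_force: [-0.0, -0.0, -0.2]
width: -0.002
time: 1.35
tool_pos: [0.562, -0.3111, 0.2449]
tcp_rot: [2.023, 0.375, -2.022]
wrist_force: [0.5, 0.2, -0.0]
width: -0.001
1.35 [ 0.56 -0.31  0.24] [ 0.46  0.23 -0.02] -0.001
dp cm [6.29 0.15 0.16]
[[ 0.    0.36 -0.93]
 [ 0.   -0.93 -0.36]
 [-1.   -0.   -0.  ]]
```

Over the cap with the fingers shut. I'll go down to tips about 2.6 cm above the cap and hold.

```bash
python3 -m creep '[{"grip":0,"dp":[1.2,0,0],"rotation":[0,0,0]},{"grip":0,"dp":[2.6,0.1,0.1],"rotation":[0,0,0]},{"grip":0,"dp":[4.2,0.1,0.1],"rotation":[0,0,0]},{"grip":0,"dp":[5.6,0.1,0.1],"rotation":[0,0,0]},{"grip":0,"dp":[6.2,0.1,0.1],"rotation":[0,0,0]}]'
python3 - <<'E'
from h import *
for n in("scene","top"):
    p,d=bot.read_camera(n); cv2.imwrite(f"pics/{n}1.png",p[:,:,::-1]); np.savez(f"pics/{n}1.npz",p=p,d=d)
print(bot.read_state()['tool_pos'])
E
```

```text
time: 1.77
tool_pos: [0.5569, -0.3154, 0.179]
tcp_rot: [2.021, 0.375, -2.031]
wrist_force: [-0.7, 0.1, -0.7]
width: -0.002
[ 0.5574061  -0.31564476  0.18022865]
```

View pics/scene1.png

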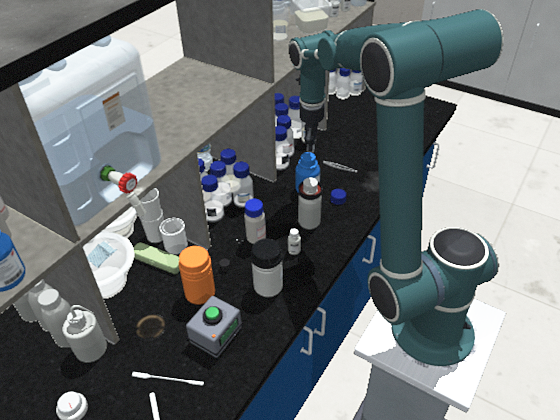

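View pics/top1.png

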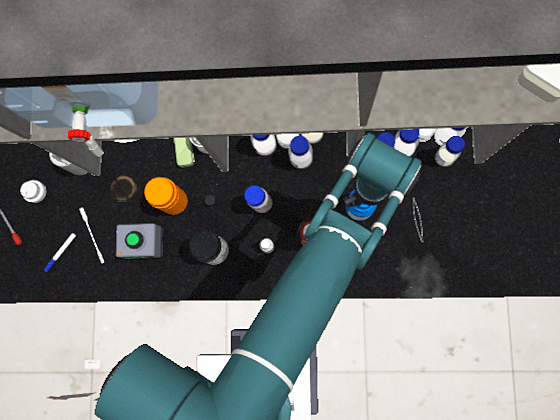

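The scene view shows the shut fingers above the blue cap at about (309,150), with clear air between them. The top view shows the wrist near (385,165), clear of the shelf. I'll hold here for over 2 s.

```bash
H() { :; }
python3 -m creep '[{"grip":0,"dp":[0,0,0],"rotation":[0,0,0]},{"grip":0,"dp":[0,0,0],"rotation":[0,0,0]},{"grip":0,"dp":[0,0,0],"rotation":[0,0,0]},{"grip":0,"dp":[0,0,0],"rotation":[0,0,0]},{"grip":0,"dp":[0,0,0],"rotation":[0,0,0]}]'
python3 -m creep '[{"grip":0,"dp":[0,0,0],"rotation":[0,0,0]},{"grip":0,"dp":[0,0,0],"rotation":[0,0,0]},{"grip":0,"dp":[0,0,0],"rotation":[0,0,0]},{"grip":0,"dp":[0,0,0],"rotation":[0,0,0]},{"grip":0,"dp":[0,0,0],"rotation":[0,0,0]}]'
python3 -m creep '[{"grip":0,"dp":[0,0,0],"rotation":[0,0,0]},{"grip":0,"dp":[0,0,0],"rotation":[0,0,0]},{"grip":0,"dp":[0,0,0],"rotation":[0,0,0]},{"grip":0,"dp":[0,0,0],"rotation":[0,0,0]},{"grip":0,"dp":[0,0,0],"rotation":[0,0,0]}]'
python3 -m creep '[{"grip":0,"dp":[0,0,0],"rotation":[0,0,0]},{"grip":0,"dp":[0,0,0],"rotation":[0,0,0]},{"grip":0,"dp":[0,0,0],"rotation":[0,0,0]},{"grip":0,"dp":[0,0,0],"rotation":[0,0,0]},{"grip":0,"dp":[0,0,0],"rotation":[0,0,0]}]'
python3 -m creep '[{"grip":0,"dp":[0,0,0],"rotation":[0,0,0]},{"grip":0,"dp":[0,0,0],"rotation":[0,0,0]},{"grip":0,"dp":[0,0,0],"rotation":[0,0,0]},{"grip":0,"dp":[0,0,0],"rotation":[0,0,0]},{"grip":0,"dp":[0,0,0],"rotation":[0,0,0]}]'
python3 -m creep '[{"grip":0,"dp":[0,0,0],"rotation":[0,0,0]},{"grip":0,"dp":[0,0,0],"rotation":[0,0,0]},{"grip":0,"dp":[0,0,0],"rotation":[0,0,0]},{"grip":0,"dp":[0,0,0],"rotation":[0,0,0]},{"grip":0,"dp":[0,0,0],"rotation":[0,0,0]}]'
python3 go.py '[.445,.108,.265]'
```

```text
time: 2.28
tool_pos: [0.56, -0.3163, 0.1842]
tcp_rot: [2.024, 0.37, -2.022]
wrist_force: [-0.2, 0.3, -0.3]
width: -0.001
time: 2.7
tool_pos: [0.5595, -0.3159, 0.1832]
tcp_rot: [2.023, 0.371, -2.024]
wrist_force: [-0.1, 0.7, -0.3]
width: 0.002
time: 3.12
tool_pos: [0.5595, -0.316, 0.1832]
tcp_rot: [2.024, 0.371, -2.024]
wrist_force: [0.1, 0.4, -0.4]
width: 0.003
time: 3.53
tool_pos: [0.5596, -0.316, 0.1833]
tcp_rot: [2.024, 0.371, -2.024]
wrist_force: [-0.2, -0.2, -0.2]
width: -0.0
time: 3.95
tool_pos: [0.5596, -0.316, 0.1833]
tcp_rot: [2.024, 0.371, -2.024]
wrist_force: [0.4, -1.1, 0.5]
width: 0.002
time: 4.37
tool_pos: [0.5596, -0.316, 0.1833]
tcp_rot: [2.024, 0.371, -2.024]
wrist_force: [-0.4, 0.5, 0.4]
width: 0.005
4.3667 [ 0.56 -0.32  0.18] [-0.4   0.52  0.44] 0.005
dp cm [ -8.17 -43.7   -4.34]
[[ 0.    0.35 -0.93]
 [ 0.   -0.93 -0.35]
 [-1.   -0.   -0.  ]]
```

```bash
python3 -m creep '[{"grip":0,"dp":[-1.2,0,0],"rotation":[0,0,0]},{"grip":0,"dp":[-3,0,0],"rotation":[0,0,0]},{"grip":0,"dp":[-5,0,0],"rotation":[0,0,0]},{"grip":0,"dp":[-7,0,0],"rotation":[0,0,0]},{"grip":0,"dp":[-8.2,0,0],"rotation":[0,0,0]}]'
python3 -m creep '[{"grip":0,"dp":[0,-1.5,-0.1],"rotation":[0,0,0]},{"grip":0,"dp":[0,-4,-0.4],"rotation":[0,0,0]},{"grip":0,"dp":[0,-7,-0.7],"rotation":[0,0,0]},{"grip":0,"dp":[0,-10,-1],"rotation":[0,0,0]},{"grip":0,"dp":[0,-13,-1.3],"rotation":[0,0,0]}]'
python3 go.py '[.445,.108,.265]'
```

```text
time: 4.78
tool_pos: [0.5605, -0.3166, 0.2691]
tcp_rot: [2.026, 0.368, -2.019]
wrist_force: [0.5, 0.3, 0.0]
width: -0.001
time: 5.2
tool_pos: [0.5241, -0.1877, 0.2641]
tcp_rot: [2.023, 0.372, -2.026]
wrist_force: [0.3, 0.9, 0.6]
width: -0.001
5.2 [ 0.52 -0.19  0.26] [0.31 0.88 0.65] -0.001
dp cm [ -0.04 -30.46  -3.08]
[[-0.    0.35 -0.94]
 [ 0.   -0.94 -0.35]
 [-1.   -0.    0.  ]]
```

```bash
python3 -m creep '[{"grip":0,"dp":[0,-3,-0.3],"rotation":[0,0,0]},{"grip":0,"dp":[0,-6,-0.6],"rotation":[0,0,0]},{"grip":0,"dp":[0,-9,-0.9],"rotation":[0,0,0]},{"grip":0,"dp":[0,-12,-1.2],"rotation":[0,0,0]},{"grip":0,"dp":[0,-15,-1.5],"rotation":[0,0,0]}]'
python3 -m creep '[{"grip":0,"dp":[0,-3.5,-0.3],"rotation":[0,0,0]},{"grip":0,"dp":[0,-7,-0.7],"rotation":[0,0,0]},{"grip":0,"dp":[0,-10.5,-1],"rotation":[0,0,0]},{"grip":0,"dp":[0,-13.6,-1.3],"rotation":[0,0,0]},{"grip":0,"dp":[0,-15.4,-1.5],"rotation":[0,0,0]}]'
python3 go.py '[.445,.108,.2]'
```

```text
time: 5.62
tool_pos: [0.4845, -0.0422, 0.2643]
tcp_rot: [2.023, 0.372, -2.026]
wrist_force: [-0.0, -0.6, -0.1]
width: 0.003
time: 6.03
tool_pos: [0.4431, 0.1079, 0.2643]
tcp_rot: [2.021, 0.375, -2.025]
wrist_force: [-0.4, 0.7, 0.7]
width: -0.001
6.0333 [0.44 0.11 0.26] [-0.41  0.68  0.73] -0.001
dp cm [ 6.43  0.07 -0.19]
[[-0.    0.36 -0.93]
 [ 0.   -0.93 -0.36]
 [-1.   -0.    0.  ]]
```

```bash
python3 -m creep '[{"grip":0,"dp":[0,0,0],"rotation":[0,0,0]},{"grip":0,"dp":[1.5,0,0],"rotation":[0,0,0]},{"grip":0,"dp":[3.5,0,0],"rotation":[0,0,0]},{"grip":0,"dp":[5.3,0,0],"rotation":[0,0,0]},{"grip":0,"dp":[6.2,0,0],"rotation":[0,0,0]}]'
python3 - <<'E'
from h import *
for n in("scene",):
    p,d=bot.read_camera(n); cv2.imwrite(f"pics/{n}2.png",p[:,:,::-1])
print(bot.read_state()['tool_pos'])
E
```

```text
time: 6.45
tool_pos: [0.4435, 0.1044, 0.2003]
tcp_rot: [2.019, 0.371, -2.028]
wrist_force: [-0.9, -0.5, -1.4]
width: -0.004
[0.44285233 0.10423341 0.19916533]
```

View pics/scene2.png

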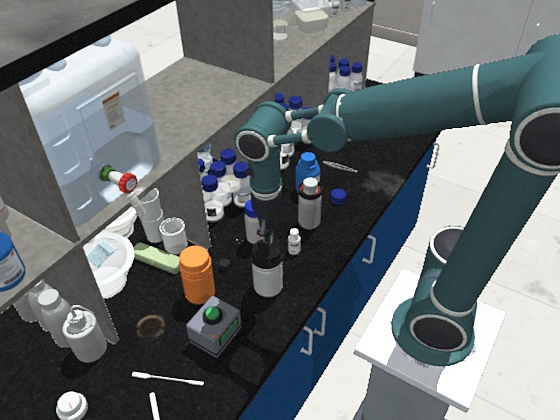

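The shut fingers stand over the middle of the black cap at about (266,240), and everything else is where it was. Holding.

```bash
python3 -m creep '[{"grip":0,"dp":[0,0,0],"rotation":[0,0,0]},{"grip":0,"dp":[0,0,0],"rotation":[0,0,0]},{"grip":0,"dp":[0,0,0],"rotation":[0,0,0]},{"grip":0,"dp":[0,0,0],"rotation":[0,0,0]},{"grip":0,"dp":[0,0,0],"rotation":[0,0,0]}]'
python3 -m creep '[{"grip":0,"dp":[0,0,0],"rotation":[0,0,0]},{"grip":0,"dp":[0,0,0],"rotation":[0,0,0]},{"grip":0,"dp":[0,0,0],"rotation":[0,0,0]},{"grip":0,"dp":[0,0,0],"rotation":[0,0,0]},{"grip":0,"dp":[0,0,0],"rotation":[0,0,0]}]'
python3 -m creep '[{"grip":0,"dp":[0,0,0],"rotation":[0,0,0]},{"grip":0,"dp":[0,0,0],"rotation":[0,0,0]},{"grip":0,"dp":[0,0,0],"rotation":[0,0,0]},{"grip":0,"dp":[0,0,0],"rotation":[0,0,0]},{"grip":0,"dp":[0,0,0],"rotation":[0,0,0]}]'
python3 -m creep '[{"grip":0,"dp":[0,0,0],"rotation":[0,0,0]},{"grip":0,"dp":[0,0,0],"rotation":[0,0,0]},{"grip":0,"dp":[0,0,0],"rotation":[0,0,0]},{"grip":0,"dp":[0,0,0],"rotation":[0,0,0]},{"grip":0,"dp":[0,0,0],"rotation":[0,0,0]}]'
python3 -m creep '[{"grip":0,"dp":[0,0,0],"rotation":[0,0,0]},{"grip":0,"dp":[0,0,0],"rotation":[0,0,0]},{"grip":0,"dp":[0,0,0],"rotation":[0,0,0]},{"grip":0,"dp":[0,0,0],"rotation":[0,0,0]},{"grip":0,"dp":[0,0,0],"rotation":[0,0,0]}]'
python3 -m creep '[{"grip":0,"dp":[0,0,0],"rotation":[0,0,0]},{"grip":0,"dp":[0,0,0],"rotation":[0,0,0]},{"grip":0,"dp":[0,0,0],"rotation":[0,0,0]},{"grip":0,"dp":[0,0,0],"rotation":[0,0,0]},{"grip":0,"dp":[0,0,0],"rotation":[0,0,0]}]'
python3 go.py '[.471,.32,.24]'
```

```text
time: 6.92
tool_pos: [0.4464, 0.1051, 0.2043]
tcp_rot: [2.026, 0.371, -2.022]
wrist_force: [-0.2, 1.1, 0.5]
width: 0.003
time: 7.33
tool_pos: [0.4457, 0.105, 0.2033]
tcp_rot: [2.023, 0.371, -2.024]
wrist_force: [0.3, -0.2, 0.4]
width: 0.004
time: 7.75
tool_pos: [0.4457, 0.105, 0.2033]
tcp_rot: [2.024, 0.371, -2.024]
wrist_force: [-0.7, -0.7, -0.3]
width: -0.002
time: 8.17
tool_pos: [0.4457, 0.105, 0.2033]
tcp_rot: [2.024, 0.371, -2.024]
wrist_force: [1.1, -0.0, -0.3]
width: -0.0
time: 8.58
tool_pos: [0.4458, 0.105, 0.2033]
tcp_rot: [2.024, 0.371, -2.024]
wrist_force: [0.7, 0.4, -0.6]
width: 0.003
time: 9.0
tool_pos: [0.4457, 0.105, 0.2033]
tcp_rot: [2.024, 0.371, -2.024]
wrist_force: [0.1, 1.0, 0.5]
width: 0.001
9.0 [0.45 0.1  0.2 ] [0.07 0.98 0.46] 0.001
dp cm [ -3.67 -19.2   -9.99]
[[-0.    0.35 -0.93]
 [-0.   -0.93 -0.35]
 [-1.   -0.    0.  ]]
```

```bash
python3 -m creep '[{"grip":0,"dp":[-2,0,0],"rotation":[0,0,0]},{"grip":0,"dp":[-4,0,0],"rotation":[0,0,0]},{"grip":0,"dp":[-4.7,-1.4,-0.7],"rotation":[0,0,0]},{"grip":0,"dp":[-4.7,-3.8,-2],"rotation":[0,0,0]},{"grip":0,"dp":[-4.7,-6.6,-3.5],"rotation":[0,0,0]}]'
python3 -m creep '[{"grip":0,"dp":[0,-2.7,-1.4],"rotation":[0,0,0]},{"grip":0,"dp":[0,-5.5,-2.8],"rotation":[0,0,0]},{"grip":0,"dp":[0,-8.5,-4.4],"rotation":[0,0,0]},{"grip":0,"dp":[0,-11,-5.7],"rotation":[0,0,0]},{"grip":0,"dp":[0,-12.6,-6.5],"rotation":[0,0,0]}]'
python3 -m creep '[{"grip":0,"dp":[0,0,0],"rotation":[0,0,0]},{"grip":0,"dp":[0,0,0],"rotation":[0,0,0]},{"grip":0,"dp":[0,0,0],"rotation":[0,0,0]},{"grip":0,"dp":[0,0,0],"rotation":[0,0,0]},{"grip":0,"dp":[0,0,0],"rotation":[0,0,0]}]'
python3 go.py '[.471,.32,.135]'
```

```text
time: 9.42
tool_pos: [0.4558, 0.1792, 0.2516]
tcp_rot: [2.028, 0.369, -2.022]
wrist_force: [0.3, 0.4, -0.7]
width: 0.002
time: 9.83
tool_pos: [0.4711, 0.3228, 0.2502]
tcp_rot: [2.023, 0.374, -2.023]
wrist_force: [-0.7, -0.3, 0.8]
width: 0.0
time: 10.25
tool_pos: [0.4711, 0.3189, 0.2503]
tcp_rot: [2.024, 0.37, -2.024]
wrist_force: [0.0, -0.2, -0.1]
width: -0.003
10.25 [0.47 0.32 0.25] [ 0.02 -0.23 -0.15] -0.003
dp cm [11.53 -0.11 -0.03]
[[-0.    0.35 -0.94]
 [-0.   -0.94 -0.35]
 [-1.    0.    0.  ]]
```

Centred over the button. I'll go down to tips at about 0.122 and look.

```bash
python3 -m creep '[{"grip":0,"dp":[2.5,-0.1,0],"rotation":[0,0,0]},{"grip":0,"dp":[5.5,-0.1,0],"rotation":[0,0,0]},{"grip":0,"dp":[8.5,-0.1,0],"rotation":[0,0,0]},{"grip":0,"dp":[10.5,-0.1,0],"rotation":[0,0,0]},{"grip":0,"dp":[11.5,-0.1,0],"rotation":[0,0,0]}]'
python3 -m creep '[{"grip":0,"dp":[0,0,0],"rotation":[0,0,0]},{"grip":0,"dp":[0,0,0],"rotation":[0,0,0]},{"grip":0,"dp":[0,0,0],"rotation":[0,0,0]},{"grip":0,"dp":[0,0,0],"rotation":[0,0,0]}]'
python3 - <<'E'
from h import *
p,d=bot.read_camera("scene"); cv2.imwrite(f"pics/scene3.png",cv2.resize(p[220:380,130:310,::-1],None,fx=3,fy=3))
E
python3 go.py '[.471,.32,.114]'
```

```text
time: 10.67
tool_pos: [0.4688, 0.3188, 0.1319]
tcp_rot: [2.018, 0.368, -2.029]
wrist_force: [-0.3, -0.1, -0.5]
width: -0.0
time: 11.0
tool_pos: [0.4722, 0.3217, 0.1376]
tcp_rot: [2.028, 0.372, -2.021]
wrist_force: [0.5, 0.7, 0.1]
width: -0.003
11.05 [0.47 0.32 0.14] [ 0.35  0.02 -0.11] 0.002
dp cm [2.34 0.12 0.17]
[[ 0.    0.35 -0.93]
 [ 0.   -0.93 -0.35]
 [-1.   -0.   -0.  ]]
```

View pics/scene3.png

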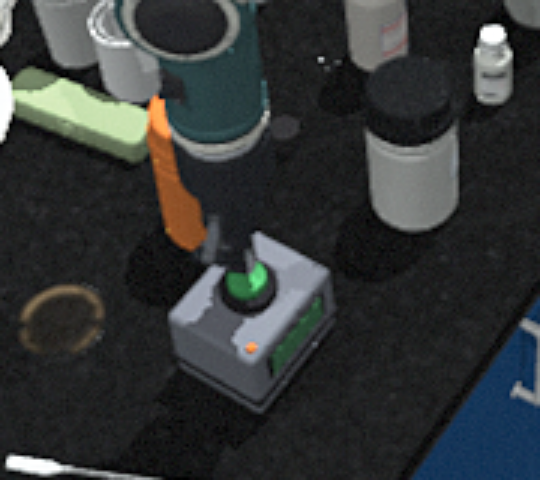

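The fingertips stand just above the green button at about (240,260) in the crop, clear of the orange jar behind. Pressing slowly.

```bash
python3 -m creep '[{"grip":0,"dp":[0.5,0,0],"rotation":[0,0,0]},{"grip":0,"dp":[1,0,0],"rotation":[0,0,0]},{"grip":0,"dp":[1.4,0,0],"rotation":[0,0,0]},{"grip":0,"dp":[1.7,0,0],"rotation":[0,0,0]},{"grip":0,"dp":[1.9,0,0],"rotation":[0,0,0]}]'
python3 -m creep '[{"grip":0,"dp":[0.1,0,0],"rotation":[0,0,0]},{"grip":0,"dp":[0.1,0,0],"rotation":[0,0,0]},{"grip":0,"dp":[0.2,0,0],"rotation":[0,0,0]},{"grip":0,"dp":[0.2,0,0],"rotation":[0,0,0]}]'
python3 go.py '[.471,.32,.114]'
```

```text
time: 11.47
tool_pos: [0.4706, 0.3209, 0.1159]
tcp_rot: [2.023, 0.371, -2.024]
wrist_force: [-0.9, -1.0, 3.6]
width: 0.0
time: 11.8
tool_pos: [0.4706, 0.3209, 0.1144]
tcp_rot: [2.023, 0.371, -2.024]
wrist_force: [-2.4, 0.7, 4.5]
width: 0.003
11.8 [0.47 0.32 0.11] [-2.44  0.68  4.54] 0.003
dp cm [ 0.04  0.1  -0.01]
[[-0.    0.35 -0.93]
 [-0.   -0.93 -0.35]
 [-1.    0.    0.  ]]
```

```bash
python3 -m creep '[{"grip":0,"dp":[0.1,0,0],"rotation":[0,0,0]},{"grip":0,"dp":[0.1,0,0],"rotation":[0,0,0]},{"grip":0,"dp":[0.2,0,0],"rotation":[0,0,0]},{"grip":0,"dp":[0.2,0,0],"rotation":[0,0,0]}]'
python3 go.py '[.471,.32,.114]'
```

```text
time: 12.13
tool_pos: [0.4706, 0.321, 0.1139]
tcp_rot: [2.023, 0.371, -2.024]
wrist_force: [-5.0, -3.6, 11.5]
width: -0.002
12.1333 [0.47 0.32 0.11] [-5.01 -3.56 11.46] -0.002
dp cm [-0.01  0.11  0.  ]
[[-0.    0.35 -0.93]
 [-0.   -0.93 -0.35]
 [-1.   -0.    0.  ]]
```

The force has risen past the spring to 11.5 N with the tips at 0.100, so the button is on its stop. Now lift clear.

```bash
python3 -m creep '[{"grip":0,"dp":[-0.5,0,0],"rotation":[0,0,0]},{"grip":0,"dp":[-1.5,0,0],"rotation":[0,0,0]},{"grip":0,"dp":[-4,0,0],"rotation":[0,0,0]},{"grip":0,"dp":[-7,0,0],"rotation":[0,0,0]},{"grip":0,"dp":[-10,0,0],"rotation":[0,0,0]}]'
python3 -m creep '[{"grip":0,"dp":[-2.5,0,0],"rotation":[0,0,0]},{"grip":0,"dp":[-4,0,0],"rotation":[0,0,0]},{"grip":0,"dp":[-5,0,0],"rotation":[0,0,0]},{"grip":0,"dp":[-5,0,0],"rotation":[0,0,0]},{"grip":0,"dp":[-5,0,0],"rotation":[0,0,0]}]'
python3 -m creep '[{"grip":0,"dp":[0,0,0],"rotation":[0,0,0]},{"grip":0,"dp":[0,0,0],"rotation":[0,0,0]},{"grip":0,"dp":[0,0,0],"rotation":[0,0,0]},{"grip":0,"dp":[0,0,0],"rotation":[0,0,0]},{"grip":0,"dp":[0,0,0],"rotation":[0,0,0]}]'
python3 - <<'E'
from h import *
p,d=bot.read_camera("scene"); cv2.imwrite(f"pics/scene4.png",p[:,:,::-1]); w=cloud("scene",d)
m=(np.hypot(w[...,0]-.471,w[...,1]-.319)<.015)&(abs(w[...,2]-.104)<.012);print("button z",np.median(w[m][:,2]),m.sum())
p0=np.load("pics/scene0.npz");w0=cloud("scene",p0['d'])
for n,c,z in [("blue",(.561,-.313),.142),("black",(.445,.109),.16),("collar",(.475,-.176),.172),("bcj",(.58,-.027),.149),("vial",(.452,-.049),.085),("cap",(.446,-.321),.026)]:
    r=[]
    for W in(w0,w):
        m=(np.hypot(W[...,0]-c[0],W[...,1]-c[1])<.05)&(abs(W[...,2]-z)<.008); r.append(np.r_[W[m].mean(0).round(4),m.sum()])
    print(n,*r)
E
python3 go.py '[.471,.32,.114]'
```

```text
time: 12.55
tool_pos: [0.4702, 0.3205, 0.2124]
tcp_rot: [2.021, 0.37, -2.025]
wrist_force: [0.2, 0.8, 1.0]
width: 0.001
time: 12.97
tool_pos: [0.4708, 0.3209, 0.2621]
tcp_rot: [2.024, 0.371, -2.023]
wrist_force: [-0.5, 0.0, -0.2]
width: 0.002
time: 13.38
tool_pos: [0.4705, 0.3208, 0.2615]
tcp_rot: [2.022, 0.371, -2.025]
wrist_force: [-0.2, 0.1, 0.5]
width: 0.001
button z 0.10710461305684095 119
blue [  0.5617  -0.3107   0.1428 135.    ] [  0.5591  -0.3094   0.1429 116.    ]
black [4.433e-01 1.117e-01 1.612e-01 5.360e+02] [4.448e-01 1.110e-01 1.610e-01 5.390e+02]
collar [  0.4753  -0.1742   0.1726 130.    ] [  0.4747  -0.1748   0.1728 128.    ]
bcj [ 5.797e-01 -2.490e-02  1.487e-01  2.130e+02] [ 5.782e-01 -2.390e-02  1.491e-01  2.090e+02]
vial [ 4.531e-01 -4.690e-02  8.580e-02  5.600e+01] [ 4.527e-01 -4.600e-02  8.520e-02  5.900e+01]
cap [ 4.472e-01 -3.194e-01  2.680e-02  1.560e+02] [ 4.471e-01 -3.200e-01  2.720e-02  1.520e+02]
13.4333 [0.47 0.32 0.26] [-0.69  0.13  0.86] -0.003
dp cm [14.77  0.09 -0.02]
[[-0.    0.35 -0.93]
 [-0.   -0.93 -0.35]
 [-1.    0.    0.  ]]
```

View pics/scene4.png

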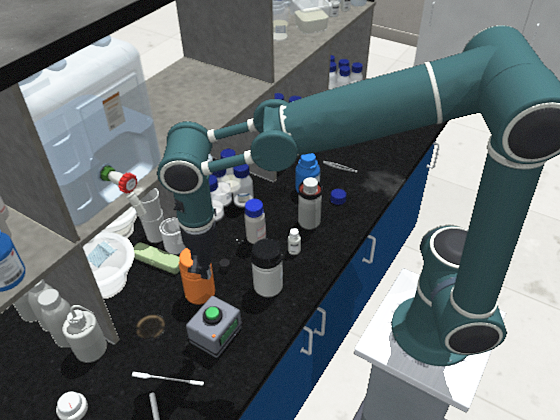

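The button at (213,314) is up again (top measured at 0.107). The gripper hangs clear above the box, and the containers and small things stand where they did, within measurement noise.

```bash
python3 -c "
from workcell import bot
print(bot.finish_job())"
```

```text
the job is handed in; nothing more can be done
None
```

I pointed at both reagents, pressed the green button and handed the job in at about 13.4 s. No verdict was reported.

- **Blue bottle:** the shut fingertips stayed about 27 mm above the middle of the cap for 2.6 s, within about 5 mm sideways.
- **Black-capped jar:** they stayed about 29 mm above the cap for 2.5 s, within about 5 mm sideways.
- **Button:** the fingertips pressed it down to its stop. The tips reached 0.100 m and the force rose to about 11 N, past the roughly 5 N the spring needs. I then lifted about 15 cm clear.

**Last checks:**
- The button's top measured 0.107 m, so it is up again.
- The four containers, the vial and the spare cap measured within 3 mm of where they started, which is camera noise.
- I checked the tweezers only by eye in the final picture. I didn't check the stopper's position separately, but the arm never came near either.
- The wrist force was about 1 N, so the robot was touching nothing.

No check failed. The one disagreement was my first scene-view fix on the blue cap. It was several centimetres off because the neighbouring collar bottle was caught in the window; a colour-masked repeat agreed with the top view to 1–2 mm.

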